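# Clear, load and lock the game-ball magazine

## Task

Slide the magazine's retaining comb fully open, take out the aluminium hex spacer that was left in one of its wells and put it in the bin, and load every game ball from the bin into the magazine, one per well; the ball already in the magazine stays in it. When all the balls sit down in their wells, slide the comb fully closed over them; do not knock the jar, the screwdriver or the drill.

Things in the scene. Friction and masses are not known exactly. Their poses are not given: they have to be found in the camera images.
- magazine: Fixed magazine, black base 280 x 304 x 6 mm, six square wells in 2 rows (its x, pitch 100 mm) by 3 columns (its y, pitch 96). Grey well walls: tops 24 mm above the bench; 12 mm thick outside, 20 between columns, 24 between rows. Two aluminium side channels along its y at x = +-134 mm, 12 mm thick, 76 mm high. Origin: centre of its underside, at bench level; z up
- comb (a joint): Comb sliding along magazine +y: three bars across, 14 mm wide, joined by rails at magazine x = +-133 mm, 76 to 86 mm above the bench. 0 = closed, a bar over the middle of each column, so no ball passes. 0.048 m = fully open (stop): bars at y = -48, 48, 144 mm, 82 mm clear over each column. Starts 0 to 10 mm open. Friction 2 N; stays where left; a ball standing too high blocks it
- comb_tab (a point): Black upright grip tab at the comb's +y end: 14 mm thick along magazine y, 40 mm wide along its x, from 86 to 131 mm above the bench. The point is on the tab's centre line, 113 mm above the bench, at magazine x = 0, y = 144 mm + comb value. Axes as the magazine's
- bin: Fixed shallow yellow plastic bin, 250 x 280 mm outside (along its x and y), walls 5 mm thick, 28 mm high over all, floor 5 mm thick; origin at the centre of its underside, on the bench
- well0 (a point): Centre of the floor of a magazine well (76 x 76 mm), 6 mm above the bench; magazine x = -50, y = -96 mm; a seated ball's centre is about 30 mm above it. Axes as the magazine's
- well1 (a point): Centre of the floor of a magazine well (76 x 76 mm), 6 mm above the bench; magazine x = -50, y = 0 mm; a seated ball's centre is about 30 mm above it. Axes as the magazine's
- well2 (a point): Centre of the floor of a magazine well (76 x 76 mm), 6 mm above the bench; magazine x = -50, y = 96 mm; a seated ball's centre is about 30 mm above it. Axes as the magazine's
- well3 (a point): Centre of the floor of a magazine well (76 x 76 mm), 6 mm above the bench; magazine x = 50, y = -96 mm; a seated ball's centre is about 30 mm above it. Axes as the magazine's
- well4 (a point): Centre of the floor of a magazine well (76 x 76 mm), 6 mm above the bench; magazine x = 50, y = 0 mm; a seated ball's centre is about 30 mm above it. Axes as the magazine's
- well5 (a point): Centre of the floor of a magazine well (76 x 76 mm), 6 mm above the bench; magazine x = 50, y = 96 mm; a seated ball's centre is about 30 mm above it. Axes as the magazine's
- ball0: A white plastic game ball, all alike, with 26 flat facets: 60 mm across opposite square facets, 70 mm corner to corner, about 80 g; origin at its centre, 30 mm above what it rests on; axes arbitrary. Rests on a facet, does not roll freely. Starts loose in the bin, if present (four or five of ball0 to ball4 are)
- ball1: A white plastic game ball, all alike, with 26 flat facets: 60 mm across opposite square facets, 70 mm corner to corner, about 80 g; origin at its centre, 30 mm above what it rests on; axes arbitrary. Rests on a facet, does not roll freely. Starts loose in the bin, if present (four or five of ball0 to ball4 are)
- ball2: A white plastic game ball, all alike, with 26 flat facets: 60 mm across opposite square facets, 70 mm corner to corner, about 80 g; origin at its centre, 30 mm above what it rests on; axes arbitrary. Rests on a facet, does not roll freely. Starts loose in the bin, if present (four or five of ball0 to ball4 are)
- ball3: A white plastic game ball, all alike, with 26 flat facets: 60 mm across opposite square facets, 70 mm corner to corner, about 80 g; origin at its centre, 30 mm above what it rests on; axes arbitrary. Rests on a facet, does not roll freely. Starts loose in the bin, if present (four or five of ball0 to ball4 are)
- ball4: A white plastic game ball, all alike, with 26 flat facets: 60 mm across opposite square facets, 70 mm corner to corner, about 80 g; origin at its centre, 30 mm above what it rests on; axes arbitrary. Rests on a facet, does not roll freely. Starts loose in the bin, if present (four or five of ball0 to ball4 are)
- ball5: A white plastic game ball, all alike, with 26 flat facets: 60 mm across opposite square facets, 70 mm corner to corner, about 80 g; origin at its centre, 30 mm above what it rests on; axes arbitrary. Rests on a facet, does not roll freely. Starts already seated in a well, if present (exactly one of ball5 to ball7 is)
- ball6: A white plastic game ball, all alike, with 26 flat facets: 60 mm across opposite square facets, 70 mm corner to corner, about 80 g; origin at its centre, 30 mm above what it rests on; axes arbitrary. Rests on a facet, does not roll freely. Starts already seated in a well, if present (exactly one of ball5 to ball7 is)
- ball7: A white plastic game ball, all alike, with 26 flat facets: 60 mm across opposite square facets, 70 mm corner to corner, about 80 g; origin at its centre, 30 mm above what it rests on; axes arbitrary. Rests on a facet, does not roll freely. Starts already seated in a well, if present (exactly one of ball5 to ball7 is)
- spacer0: Aluminium hexagonal spacer (a six-sided prism), 44 mm across flats, 51 mm across corners, 60 mm tall, about 150 g; origin at its centre, own z along its length. Starts standing in a well, if present (exactly one of spacer0 to spacer2 is); belongs in the bin, standing or lying
- spacer1: Aluminium hexagonal spacer (a six-sided prism), 44 mm across flats, 51 mm across corners, 60 mm tall, about 150 g; origin at its centre, own z along its length. Starts standing in a well, if present (exactly one of spacer0 to spacer2 is); belongs in the bin, standing or lying
- spacer2: Aluminium hexagonal spacer (a six-sided prism), 44 mm across flats, 51 mm across corners, 60 mm tall, about 150 g; origin at its centre, own z along its length. Starts standing in a well, if present (exactly one of spacer0 to spacer2 is); belongs in the bin, standing or lying
- jar: Bystander: orange jar with a white cap, 64 mm diameter, 100 mm tall, beyond the work; origin at its foot
- driver: Bystander: screwdriver 200 mm long, lying beyond the magazine
- drill: Bystander: cordless drill lying on its side, about 200 mm long and 55 mm high, beyond the bin
Things that resemble listed ones, but are neither listed nor needed, are in the scene too. What is shaped like the ball4 but yellow is not meant. Leave any purple look-alike of the ball2 alone.

How it is judged:
By the outcome, as a careful person would: the job done as asked, in the order asked, and still so for the second after the job is handed in, with the robot touching nothing.
Of ball0, ball1, ball2, ball3, ball4 only 4 to 5 are there at a start; the rules pass over those that are not, and their reading is None.
Of ball5, ball6, ball7 only 1 to 1 are there at a start; the rules pass over those that are not, and their reading is None.
Of spacer0, spacer1, spacer2 only 1 to 1 are there at a start; the rules pass over those that are not, and their reading is None.
At some moment in a run one of ball0, ball1, ball2, ball3, ball4 may be knocked a few centimetres aside while the robot is not near it.
Once in a run the grip may slacken for a moment while it holds something.
It also fails if it takes over 192 s, if anything falls off the work surface, if the arm or the gripper's body presses on something with over 40 N, if the wrist force passes 120 N, or if a joint passes its speed limit or range.

## Robot

A 6-joint arm with a two-finger parallel gripper is mounted at the origin on the work surface. World frame = base frame: x ahead of the robot, y to its left, z up, the work surface at z = 0. Lengths are in m, angles in rad, forces in N, time in s.
With the tool pointing down it reaches from about 0.325 to 0.75 m from the base axis. Payload 7.6 kg.
Tool frame: the origin (TCP) lies between the finger pads; the fingertips stand 22 mm ahead of it and the grasp point (between the pads) lies 3 mm ahead of it (ctrl.finger_overhang is the z of the fingertips in the tool frame, in m); z points along the fingers, y is the line along which they close (so a half turn about z gives the same grasp; the last joint's range is limited). The gripper opens to 85 mm and grips with 20 to 120 N. Pads are 22 mm wide; open, the fingers measure 114 mm over their backs; the gripper's body (76 mm by 85 mm) begins 54 mm behind the grasp point. The pads swing forward as they close: fully open they stand 13 mm farther back than shut.
Start: joints at [1.22, 0.052, 1.401, -0, 1.689, -0.07], TCP at [0.145, 0.504, 0.253] pointing down, gripper open.
Joint ranges: [-2.9, 2.9], [-0.91, 2.17], [0.12, 2.37], [-1.06, 4.2], [0.26, 2.73], [-2.93, 2.93]. Speed limits (rad/s): [2.57, 2.57, 3.01, 3.14, 3.14, 3.14].

## Interface

Orientations are given as [roll, pitch, yaw] about the fixed x, y, z axes, in that order (R = Rz(yaw) Ry(pitch) Rx(roll)).
In Python, from station import ctrl gives the robot as it stands.
- The arm moves only by the shell command python3 -m crank 'ROWS' [FORCE]. ROWS is JSON, a list of rows, each an object with "translation": the shift along the tool's x, y, z normalised to -1 to 1, where 1 is 500 mm, a list of three; "twist": the turn, a rotation vector about the tool's x, y, z normalised to -1 to 1, where 1 is pi rad, a list of three; "fingers": the opening, from -1 (shut) to 1 (fully open), so that 0 is half open. In form: [{"translation": [tx, ty, tz], "twist": [ax, ay, az], "fingers": fingers}, ...]. A call has 1 to 12 rows; each row is the pose to reach, as a shift and turn from the pose commanded when the call began, along the tool's axes at that moment, turning the shorter way round; what a row does not reach only later rows make up. A row lasts 1/8 s, in which the tool goes at most 62.5 mm and 10.7 degrees, less where a joint would pass 70% of its speed; a pose out of reach is approached as far as the arm can. A call with a number of a shift or a turn outside -1 to 1 is refused whole. A call with a gripper value outside its range is refused whole. The fingers move at their own pace and stop on an object; FORCE is the grip in N (left out, the last holds). Time passes only in rows, so rows that repeat a pose let the fingers close. It gives the time, the measured TCP pose, the force, the opening and the grip force at its end, in the units of the state.
- ctrl.get_state(): the state, without advancing time (a new reading comes with each control period).
- ctrl.capture(name): name is "scene" or "top" or "wrist"; returns a dict with "img" (384x512x3 uint8, blue, green, red), "vfov" (degrees; the focal length in pixels is half the picture's height over the tangent of half this angle, whatever the lens; pixels are square), "cx", "cy" (the principal point, pixels), "rvec" (rotation vector, rad) and "tvec" (3), from world to camera coordinates, as OpenCV has them. Camera axes: x right, y down, z forward; pixel columns grow to the right and rows downward; lengths in m; the calibration is good to about 2 mm. A picture is of the moment at which its call begins. There is no depth.
- ctrl.sign_off(): hands the job in; it is judged then, once.
The state is a dict: "time": time; "joints": joint angles; "joint_velocities": joint speeds; "joint_efforts": joint torques, N m; "eef_pos": TCP position; "ee_rot": TCP orientation; "ft_force": force on the tool from outside, world axes, zero at the start; "wrist_torque": the same for the moment, N m; "width": finger opening in m; "grasp_force": force on a finger pad.
Only numpy, scipy, OpenCV 4.12 (cv2) and the standard library are available. Lean on these libraries where they do the work, as an engineer would, in place of code of your own. Each camera call takes 0.05 s, during which the arm holds its last target. There are 200 camera calls.

## Working session

There is one attempt and no reset: what is moved stays moved. The work goes in short steps, Python scripts to look and compute and a shell command to move; the robot and the scene stay as the last step left them, time stands still between calls to the robot, and variables do not carry over. Pictures are saved under pics/ and viewed, at most 14 in all, crops included, and the job is handed in when it is done.

```bash
ls; mkdir -p pics; python3 - <<'E'
from station import ctrl
import cv2,numpy as np
for n in("top","scene"):
    c=ctrl.capture(n); cv2.imwrite(f"pics/{n}0.png",cv2.resize(c["img"],(800,600),interpolation=cv2.INTER_CUBIC))
    R=cv2.Rodrigues(np.array(c["rvec"]))[0]; print(n,c["vfov"],c["cx"],c["cy"],(-R.T@np.array(c["tvec"]).ravel()).round(3))
s=ctrl.get_state();print(s["eef_pos"],s["ee_rot"],s["width"],ctrl.finger_overhang,s["time"])
E
```

```text
pics
top 44.96471013919344 257.17773848452845 191.32315970024072 [ 3.680e-01 -1.000e-03  1.404e+00]
scene 44.03461387614101 251.47756715429327 201.03454437854165 [1.34  0.159 0.951]
[0.1453917  0.5042193  0.25254824] [-3.14018115e+00 -1.00218841e-04  2.86080581e+00] 0.08540992056673746 0.022 0.1
```

View pics/top0.png

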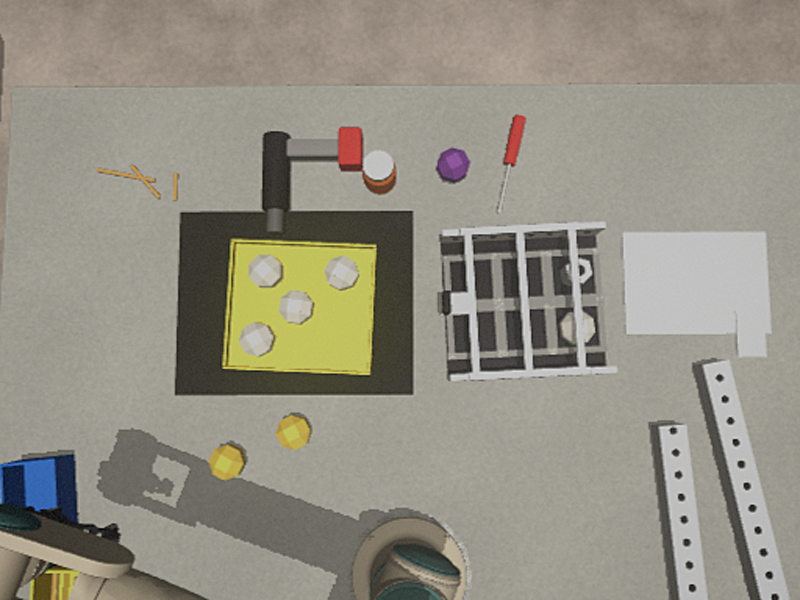

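View pics/scene0.png

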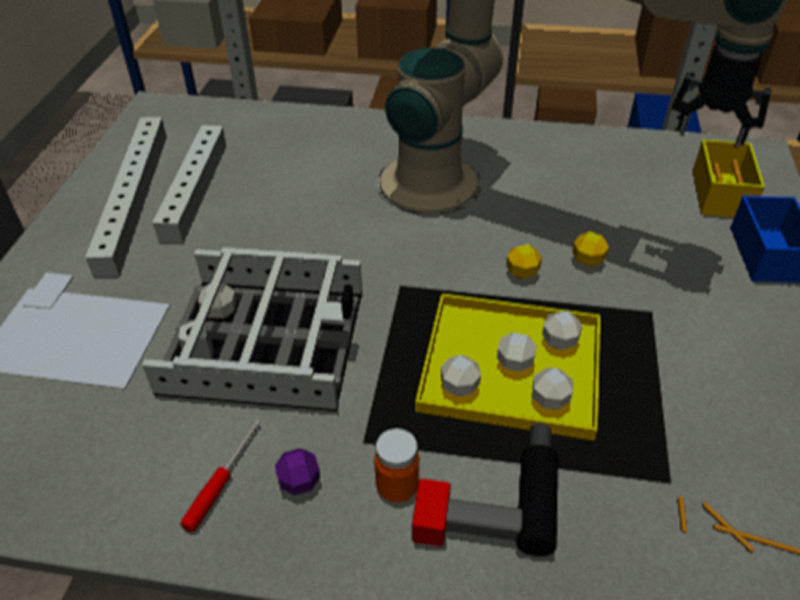

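The top view shows four white balls in the bin, at about (265,271), (341,272), (296,307) and (257,339). The comb tab is at (460,301). The spacer is at (579,270), in well3, and the seated ball is at (578,327), in well0. I'll enlarge the magazine next.

```bash
cat > h.py <<'E'
from station import ctrl
import cv2,numpy as np
def cam(n):
    c=ctrl.capture(n); f=c["img"].shape[0]/2/np.tan(np.radians(c["vfov"])/2)
    c["K"]=np.array([[f,0,c["cx"]],[0,f,c["cy"]],[0,0,1]]); c["R"]=cv2.Rodrigues(np.array(c["rvec"],float))[0]; c["t"]=np.array(c["tvec"],float).ravel(); return c
def w(c,u,v,z):   # pixel of the 512x384 picture -> world at height z
    d=c["R"].T@np.linalg.solve(c["K"],[u,v,1]); o=-c["R"].T@c["t"]; return o+d*(z-o[2])/d[2]
def px(c,p): 
    q=c["K"]@(c["R"]@np.array(p,float)+c["t"]); return q[:2]/q[2]
def blobs(c,m,amin=60):
    n,_,st,ce=cv2.connectedComponentsWithStats(m.astype(np.uint8)); return [(ce[i],st[i]) for i in range(1,n) if st[i][4]>=amin]
def rows(target,yaw=None): # shift in tool axes, normalised, to reach world target (from measured pose)
    from scipy.spatial.transform import Rotation as Ro
    s=ctrl.get_state(); R=Ro.from_euler('xyz',s["ee_rot"])
    tr=(R.inv().apply(np.array(target)-s["eef_pos"])/.5).round(4)
    tw=None
    if yaw is not None: tw=((R.inv()*Ro.from_euler('xyz',[np.pi,0,yaw])).as_rotvec()/np.pi).round(4)
    print("tr",tr.tolist(),"tw",None if tw is None else tw.tolist())
E
python3 - <<'E'
from h import *
c=cam("top"); i=c["img"]
cv2.imwrite("pics/mag.png",cv2.resize(i[136:250,274:400],None,fx=5,fy=5,interpolation=cv2.INTER_CUBIC))
for u,v in[(265,271),(341,272),(296,307),(257,339)]: print(w(c,u*.64,v*.64,.035+.0).round(3))
for u,v in[(230,240),(377,245),(370,376),(223,369)]: print("bin",w(c,u*.64,v*.64,.028).round(3))
E
```

```text
[0.569 0.271 0.035]
[0.567 0.126 0.035]
[0.5   0.211 0.035]
[0.439 0.284 0.035]
bin [0.631 0.341 0.028]
bin [0.62  0.057 0.028]
bin [0.369 0.071 0.028]
bin [0.383 0.349 0.028]
```

View pics/mag.png

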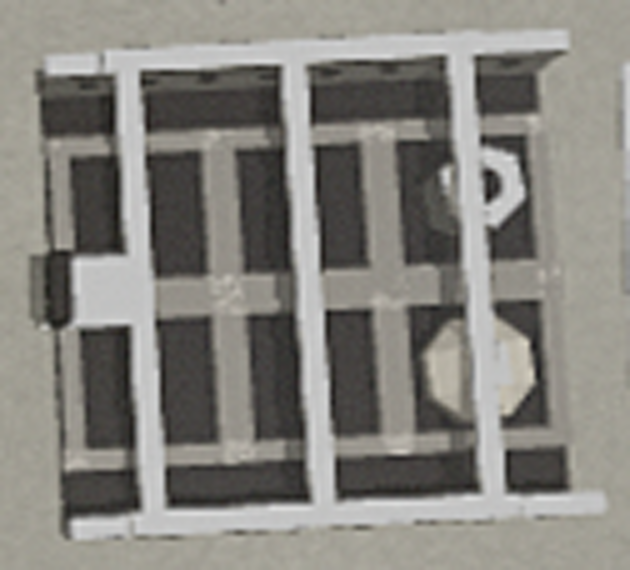

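```bash
python3 - <<'E'
from h import *
c=cam("top")
f=lambda a,z:w(c,274+(a[0]-2)/5,136+(a[1]-2)/5,z)
wor=[];mag=[]
for a,m in[((228,290),(0,48)),((395,288),(0,-48)),((218,137),(94,48)),((382,132),(94,-48)),((237,447),(-94,48)),((397,440),(-94,-48))]:
    wor.append(f(a,.024)[:2]);mag.append([m[0]/1e3,m[1]/1e3])
M,_=cv2.estimateAffinePartial2D(np.array(mag),np.array(wor)); print(M, np.hypot(M[0,0],M[1,0]),np.arctan2(M[1,0],M[0,0]))
th=np.arctan2(M[1,0],M[0,0]);R=np.array([[np.cos(th),-np.sin(th)],[np.sin(th),np.cos(th)]])
print((np.array(wor)-(np.array(mag)@R.T+M[:,2]))*1e3)
for a in[(138,290),(305,290),(478,290)]: print("bar y",R.T@(f(a,.086)[:2]-M[:,2]))
print("tab",R.T@(f((58,288),.131)[:2]-M[:,2]))
print("spacer",R.T@(f((497,187),.066)[:2]-M[:,2]),"ball",R.T@(f((480,368),.05)[:2]-M[:,2]))
T=M[:,2]+R@np.array([0,.148]);print("tab world",T)
rows([T[0],T[1],.22],th+0);rows([T[0],T[1],.22],th+np.pi)
E
```

```text
[[ 0.99527657 -0.03077563  0.50879013]
 [ 0.03077563  0.99527657 -0.22375462]] 0.9957522719217522 0.030911835585907477
[[ 0.63958048  0.61916568]
 [-1.53356803 -3.02689614]
 [-0.79451072  2.10503386]
 [-1.17308979 -0.49817262]
 [ 1.01135892 -0.17015635]
 [ 1.85021622  0.97101624]]
bar y [-0.00360398  0.1079001 ]
bar y [-0.00693272  0.01280278]
bar y [-0.010377   -0.08559494]
tab [-0.00541251  0.1559753 ]
spacer [ 0.05120501 -0.10496202] ball [-0.05270589 -0.09257567]
tab world [ 0.50421591 -0.07582532]
tr [-1.011, -0.9159, 0.0664] tw [-0.0001, 0.0004, 0.9008]
tr [-1.011, -0.9159, 0.0664] tw [-0.0003, -0.0001, -0.0992]
```

```bash
R='{"translation":[-1,-0.906,0.066],"twist":[0,0,-0.099],"fingers":0.1}'; python3 -m crank '[{"translation":[-1,-0.906,0.066],"twist":[0,0,-0.099],"fingers":0.1},{"translation":[-1,-0.906,0.066],"twist":[0,0,-0.099],"fingers":0.1},{"translation":[-1,-0.906,0.066],"twist":[0,0,-0.099],"fingers":0.1},{"translation":[-1,-0.906,0.066],"twist":[0,0,-0.099],"fingers":0.1},{"translation":[-1,-0.906,0.066],"twist":[0,0,-0.099],"fingers":0.1},{"translation":[-1,-0.906,0.066],"twist":[0,0,-0.099],"fingers":0.1},{"translation":[-1,-0.906,0.066],"twist":[0,0,-0.099],"fingers":0.1},{"translation":[-1,-0.906,0.066],"twist":[0,0,-0.099],"fingers":0.1},{"translation":[-1,-0.906,0.066],"twist":[0,0,-0.099],"fingers":0.1},{"translation":[-1,-0.906,0.066],"twist":[0,0,-0.099],"fingers":0.1},{"translation":[-1,-0.906,0.066],"twist":[0,0,-0.099],"fingers":0.1},{"translation":[-1,-0.906,0.066],"twist":[0,0,-0.099],"fingers":0.1}]'
python3 - <<'E'
from h import *
c=cam("wrist");np.save("c.npy",c,allow_pickle=True);print(-c["R"].T@c["t"],c["R"][2])
cv2.imwrite("pics/wr1.png",cv2.resize(c["img"],(800,600),interpolation=cv2.INTER_CUBIC))
E
```

```text
time: 1.7
eef_pos: [0.5009, -0.072, 0.2189]
ee_rot: [3.141, -0.002, -3.116]
ft_force: [-0.8, 0.1, -0.8]
width: 0.0472
grasp_force: 0.0
[ 0.43546991 -0.0739408   0.33939118] [ 0.26076108  0.00634209 -0.96538253]
```

View pics/wr1.png

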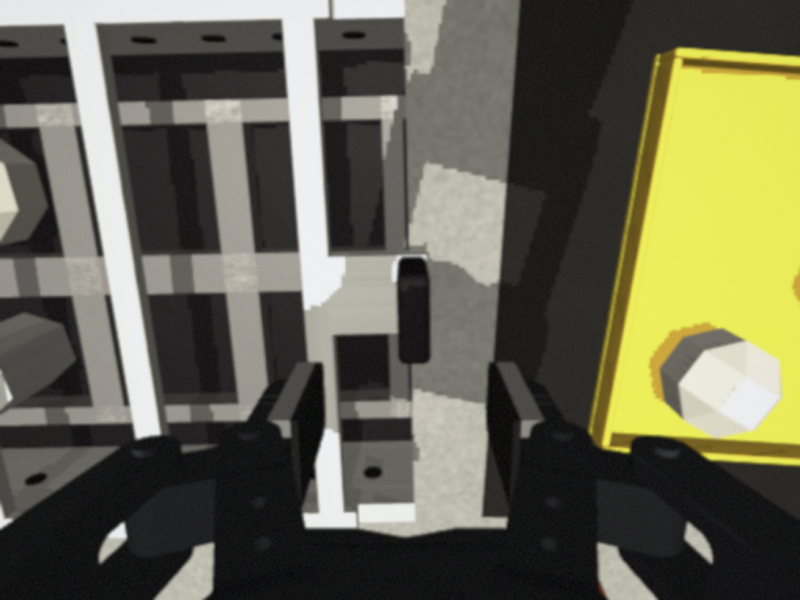

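```bash
python3 - <<'E'
from h import *
c=np.load("c.npy",allow_pickle=True).item()
f=lambda a,z:w(c,a[0]*.64,a[1]*.64,z)[:2]
wor=[];mag=[]
for a,m in[((240,272),(0,48)),((85,275),(0,-48)),((224,112),(-94,48)),((55,114),(-94,-48))]:
    wor.append(f(a,.024));mag.append([m[0]/1e3,m[1]/1e3])
M,_=cv2.estimateAffinePartial2D(np.array(mag),np.array(wor)); th=np.arctan2(M[1,0],M[0,0]);print(M, np.hypot(M[0,0],M[1,0]),th)
R=np.array([[np.cos(th),-np.sin(th)],[np.sin(th),np.cos(th)]]);t=M[:,2]
for n,a,z in[("bar2",(305,150),.086),("bar1",(122,270),.086),("tab",(415,322),.131),("tabL",(401,322),.131),("tabR",(430,322),.131)]: print(n,f(a,z),R.T@(f(a,z)-t))
for b in[(0.509,-.224,.031),(*t,th)]: print([px(c,[b[0]+m[0]-b[2]*m[1],b[1]+m[1]+b[2]*m[0],.024])/.64 for m in mag])
E
```

```text
[[ 0.99560104 -0.0433125   0.50913598]
 [ 0.0433125   0.99560104 -0.22152076]] 0.9965427290486402 0.04347645412532588
bar2 [ 0.43389607 -0.12061402] [-0.07078312  0.10408152]
bar1 [ 0.49328829 -0.21221887] [-0.01542843  0.00998189]
tab [ 0.50201773 -0.06813726] [-0.00044506  0.15354794]
tabL [ 0.50217084 -0.07396794] [-0.00054551  0.14771611]
tabR [ 0.50185368 -0.06189028] [-0.00033743  0.15979615]
[array([236.28301726, 273.04477477]), array([ 80.26599069, 273.77512605]), array([221.58909718, 111.20685414]), array([ 52.74839945, 112.08799335])]
[array([240.27934722, 272.41210406]), array([ 84.46892401, 275.04450038]), array([223.84059617, 110.40812362]), array([ 55.24636971, 113.5172336 ])]
```

Comb reads about 9.5 mm open and the tab is at (0.502, -0.068). Two independent bar readings and the tab reading agree. Next I'll grip the tab.

```bash
python3 -m crank '[{"translation":[0,0.008,0.1],"twist":[0,0,0],"fingers":0.1},{"translation":[0,0.008,0.206],"twist":[0,0,0],"fingers":0.1},{"translation":[0,0.008,0.206],"twist":[0,0,0],"fingers":-1},{"translation":[0,0.008,0.206],"twist":[0,0,0],"fingers":-1},{"translation":[0,0.008,0.206],"twist":[0,0,0],"fingers":-1},{"translation":[0,0.008,0.206],"twist":[0,0,0],"fingers":-1}]' 30
```

```text
time: 2.5
eef_pos: [0.5007, -0.0651, 0.1193]
ee_rot: [-3.142, 0.002, -3.111]
ft_force: [-5.5, 2.3, 4.3]
width: 0.0136
grasp_force: 34.3
```

```bash
python3 -m crank '[{"translation":[0,0.03,0],"twist":[0,0,0],"fingers":-1},{"translation":[0,0.05,0],"twist":[0,0,0],"fingers":-1},{"translation":[0,0.068,0],"twist":[0,0,0],"fingers":-1},{"translation":[0,0.074,0],"twist":[0,0,0],"fingers":-1},{"translation":[0,0.074,0],"twist":[0,0,0],"fingers":-1}]'; python3 -m crank '[{"translation":[0,0.008,0],"twist":[0,0,0],"fingers":-1},{"translation":[0,0.008,0],"twist":[0,0,0],"fingers":-1}]'
```

```text
time: 3.12
eef_pos: [0.4991, -0.03, 0.1193]
ee_rot: [-3.138, 0.0, -3.112]
ft_force: [-10.4, -7.8, 5.6]
width: 0.0135
grasp_force: 35.6
time: 3.38
eef_pos: [0.4991, -0.0298, 0.1193]
ee_rot: [-3.131, 0.001, -3.115]
ft_force: [-9.2, -26.9, 3.1]
width: 0.0138
grasp_force: 40.3
```

```bash
python3 -m crank '[{"translation":[0,0,0],"twist":[0,0,0],"fingers":0.1},{"translation":[0,0,0],"twist":[0,0,0],"fingers":0.1},{"translation":[0,0,0],"twist":[0,0,0],"fingers":0.1},{"translation":[0,0,-0.12],"twist":[0,0,0],"fingers":0.1},{"translation":[-0.122,-0.57,-0.28],"twist":[0,0,0.496],"fingers":0.5},{"translation":[-0.122,-0.57,-0.28],"twist":[0,0,0.496],"fingers":0.5},{"translation":[-0.122,-0.57,-0.28],"twist":[0,0,0.496],"fingers":0.5},{"translation":[-0.122,-0.57,-0.28],"twist":[0,0,0.496],"fingers":0.5},{"translation":[-0.122,-0.57,-0.28],"twist":[0,0,0.496],"fingers":0.5},{"translation":[-0.122,-0.57,-0.28],"twist":[0,0,0.496],"fingers":0.5},{"translation":[-0.122,-0.57,-0.28],"twist":[0,0,0.496],"fingers":0.5},{"translation":[-0.122,-0.57,-0.28],"twist":[0,0,0.496],"fingers":0.5}]'
python3 -m crank '[{"translation":[0,0,0],"twist":[0,0,0.15],"fingers":0.5},{"translation":[0,0,0],"twist":[0,0,0.15],"fingers":0.5}]'
python3 - <<'E'
from h import *
c=cam("wrist");np.save("c.npy",c,allow_pickle=True);print(-c["R"].T@c["t"],c["R"][2])
cv2.imwrite("pics/wr2.png",cv2.resize(c["img"],(800,600),interpolation=cv2.INTER_CUBIC))
c=cam("top");np.save("t.npy",c,allow_pickle=True)
cv2.imwrite("pics/top2.png",cv2.resize(c["img"][130:260,200:410],None,fx=3.6,fy=3.6,interpolation=cv2.INTER_CUBIC))
E
```

```text
time: 4.88
eef_pos: [0.5689, -0.3072, 0.2572]
ee_rot: [3.141, -0.0, 1.666]
ft_force: [-0.8, 1.2, -0.0]
width: 0.0635
grasp_force: 0.0
time: 5.12
eef_pos: [0.5689, -0.307, 0.2573]
ee_rot: [3.141, -0.0, 1.291]
ft_force: [-0.6, 0.2, 0.7]
width: 0.064
grasp_force: 0.0
[ 0.58762647 -0.24361847  0.37768261] [-0.07059374 -0.25225124 -0.96508333]
```

View pics/wr2.png

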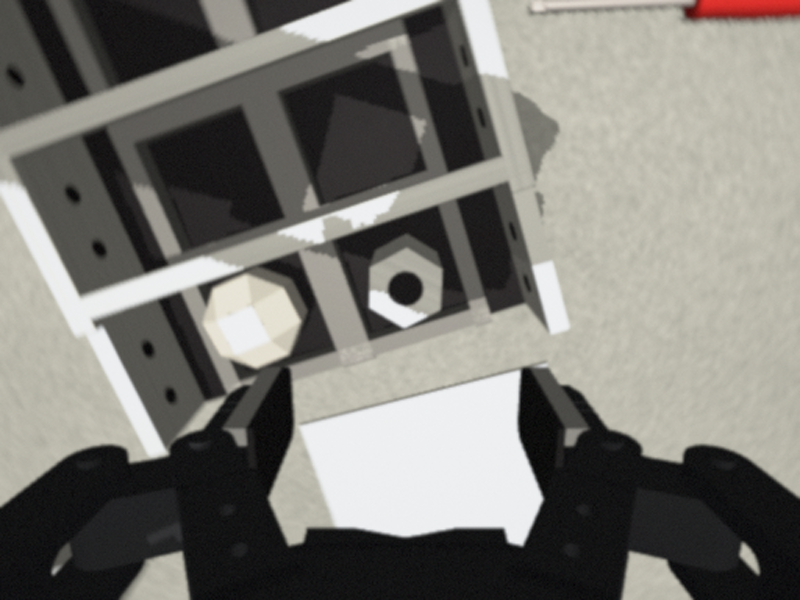

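The spacer's hex top is centred at (405,287), with flats vertical in the picture, so they line up with the closing axis at this yaw. The seated ball is at (255,320).

```bash
python3 - <<'E'
from h import *
c=np.load("c.npy",allow_pickle=True).item()
p=w(c,405*.64,287*.64,.066);print(p); a=w(c,368*.64,280*.64,.066);b=w(c,442*.64,287*.64,.066);print(np.linalg.norm(a-b))
R=np.array([[1,-.04],[.04,1]]);print(R.T@(p[:2]-[.509,-.2215]), R.T@(w(c,255*.64,320*.64,.05)[:2]-[.509,-.2215]))
rows([p[0],p[1],.051])
E
```

```text
[ 0.5667451  -0.31839882  0.066     ]
0.045431968741628075
[ 0.05386915 -0.09920863] [-0.04759174 -0.09325413]
tr [-0.023, 0.0019, 0.4127] tw None
```

```bash
python3 -m crank '[{"translation":[-0.023,0.002,0.12],"twist":[0,0,0],"fingers":0.5},{"translation":[-0.023,0.002,0.24],"twist":[0,0,0],"fingers":0.5},{"translation":[-0.023,0.002,0.34],"twist":[0,0,0],"fingers":0.5},{"translation":[-0.023,0.002,0.41],"twist":[0,0,0],"fingers":0.5},{"translation":[-0.023,0.002,0.41],"twist":[0,0,0],"fingers":-1},{"translation":[-0.023,0.002,0.41],"twist":[0,0,0],"fingers":-1},{"translation":[-0.023,0.002,0.41],"twist":[0,0,0],"fingers":-1},{"translation":[-0.023,0.002,0.41],"twist":[0,0,0],"fingers":-1}]' 60
```

```text
time: 6.22
eef_pos: [0.567, -0.3191, 0.0538]
ee_rot: [3.139, 0.001, 1.297]
ft_force: [0.8, -0.9, -2.3]
width: 0.0434
grasp_force: 64.4
```

View pics/top2.png

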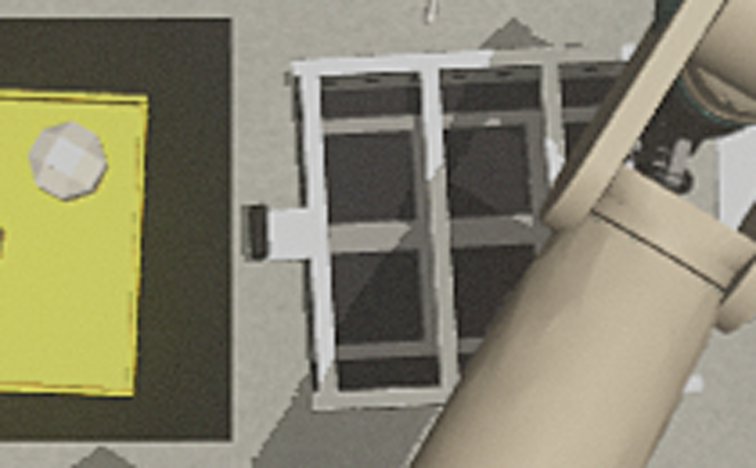

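```bash
python3 - <<'E'
from h import *
rows([.567,-.319,.23]);rows([.425,.125,.23]);rows([.425,.125,.056]);c=np.load("t.npy",allow_pickle=True).item()
for z in(.028,):
  for a in((148,95),(134,396)): print(w(c,200+a[0]/3.6,130+a[1]/3.6,z))
E
```

```text
tr [-0.0001, 0.0007, -0.3524] tw None
tr [0.7782, -0.5125, -0.354] tw None
tr [0.7784, -0.5133, -0.006] tw None
[0.62097267 0.05796552 0.028     ]
[0.37094244 0.06933304 0.028     ]
```

```bash
python3 -m crank '[{"translation":[0,0,-0.12],"twist":[0,0,0],"fingers":-1},{"translation":[0,0,-0.24],"twist":[0,0,0],"fingers":-1},{"translation":[0,0,-0.352],"twist":[0,0,0],"fingers":-1},{"translation":[0.097,-0.064,-0.352],"twist":[0,0,0],"fingers":-1},{"translation":[0.194,-0.128,-0.352],"twist":[0,0,0],"fingers":-1},{"translation":[0.291,-0.192,-0.352],"twist":[0,0,0],"fingers":-1},{"translation":[0.388,-0.256,-0.352],"twist":[0,0,0],"fingers":-1},{"translation":[0.485,-0.32,-0.352],"twist":[0,0,0],"fingers":-1},{"translation":[0.582,-0.384,-0.352],"twist":[0,0,0],"fingers":-1},{"translation":[0.68,-0.448,-0.352],"twist":[0,0,0],"fingers":-1},{"translation":[0.778,-0.513,-0.352],"twist":[0,0,0],"fingers":-1},{"translation":[0.778,-0.513,-0.352],"twist":[0,0,0],"fingers":-1}]'
python3 - <<'E'
from h import *
rows([.425,.125,.056])
c=cam("top");np.save("t.npy",c,allow_pickle=True)
cv2.imwrite("pics/top3.png",cv2.resize(c["img"][120:280,110:300],None,fx=3.6,fy=3.6,interpolation=cv2.INTER_CUBIC))
E
```

```text
time: 7.72
eef_pos: [0.4236, 0.1282, 0.2292]
ee_rot: [3.14, -0.001, 1.303]
ft_force: [0.3, -0.6, -1.5]
width: 0.0436
grasp_force: 64.8
tr [-0.006, 0.004, 0.3464] tw None
```

View pics/top3.png

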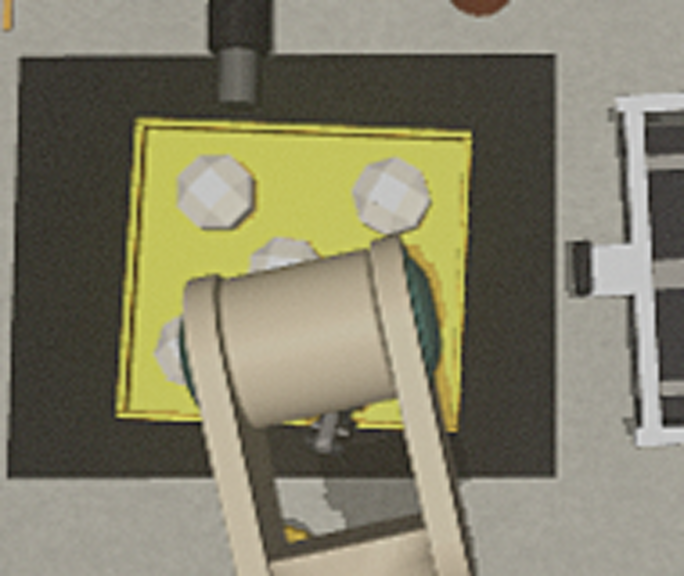

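```bash
python3 -m crank '[{"translation":[-0.006,0.004,0.12],"twist":[0,0,0],"fingers":-1},{"translation":[-0.006,0.004,0.24],"twist":[0,0,0],"fingers":-1},{"translation":[-0.006,0.004,0.3],"twist":[0,0,0],"fingers":-1},{"translation":[-0.006,0.004,0.344],"twist":[0,0,0],"fingers":-1},{"translation":[-0.006,0.004,0.344],"twist":[0,0,0],"fingers":-1},{"translation":[-0.006,0.004,0.344],"twist":[0,0,0],"fingers":0.4},{"translation":[-0.006,0.004,0.344],"twist":[0,0,0],"fingers":0.4},{"translation":[-0.006,0.004,0.2],"twist":[0,0,0],"fingers":0.4},{"translation":[-0.006,0.004,0.1],"twist":[0,0,0],"fingers":0.8},{"translation":[0.05,-0.05,-0.06],"twist":[0,0,0],"fingers":0.8},{"translation":[0.15,-0.15,-0.08],"twist":[0,0,0],"fingers":0.8},{"translation":[0.15,-0.15,-0.08],"twist":[0,0,0],"fingers":0.8}]'
python3 - <<'E'
from h import *
c=cam("wrist");np.save("c.npy",c,allow_pickle=True)
cv2.imwrite("pics/wr3.png",cv2.resize(c["img"],(800,600),interpolation=cv2.INTER_CUBIC))
E
```

```text
time: 9.28
eef_pos: [0.3722, 0.2195, 0.2717]
ee_rot: [3.138, -0.004, 1.299]
ft_force: [-0.2, -0.5, -1.0]
width: 0.0773
grasp_force: 0.0
```

View pics/wr3.png

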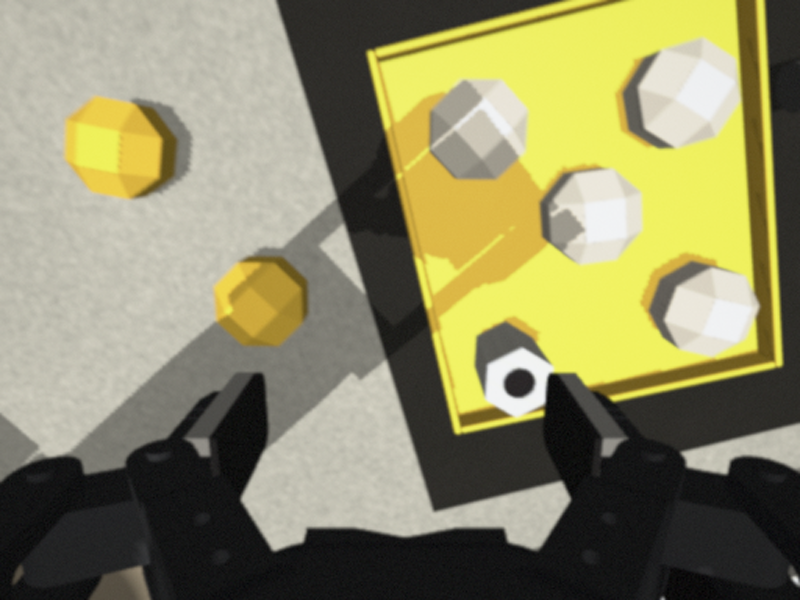

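```bash
python3 - <<'E'
from h import *
c=np.load("c.npy",allow_pickle=True).item();i=c["img"]
P=[(480,128),(690,92),(592,216),(705,310)]
T=[cv2.resize(i[int(v*.64)-35:int(v*.64)+35,max(0,int(u*.64)-42):int(u*.64)+42][:, :84],(400,300),interpolation=cv2.INTER_CUBIC) for u,v in P]
cv2.imwrite("pics/m.png",np.vstack([np.hstack(T[:2]),np.hstack(T[2:])]))
E
```

```text
(no output)
```

View pics/m.png

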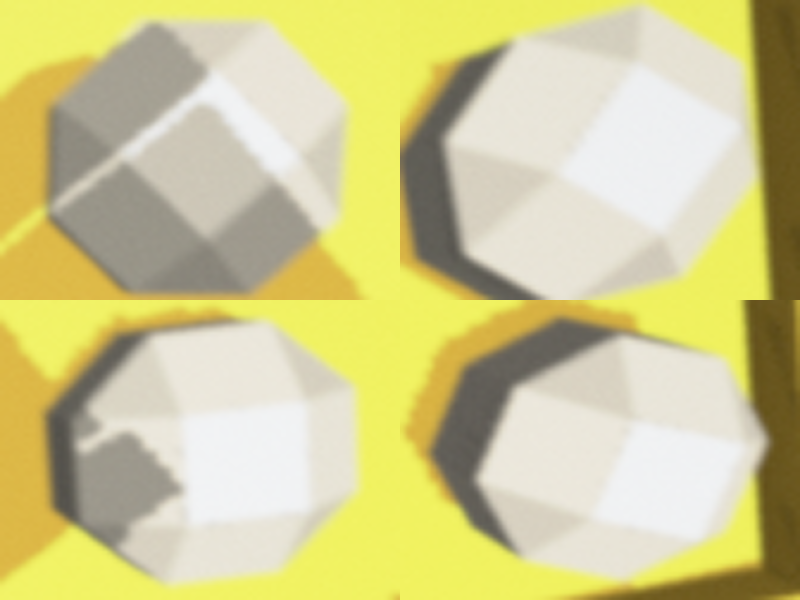

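```bash
python3 - <<'E'
from h import *
c=np.load("c.npy",allow_pickle=True).item()
P=[(480,128),(690,92),(592,216),(705,310)]
Q=[[(122,157),(210,78),(295,165),(210,240)],[(165,172),(240,65),(342,128),(260,232)],[(183,115),(305,100),(310,212),(188,225)],[(235,125),(340,145),(305,240),(197,218)]]
for (u,v),q in zip(P,Q):
    X=np.array([w(c,int(u*.64)-42+a/400*84-.4,int(v*.64)-35+b/300*70-.4,.065)[:2] for a,b in q])
    e=np.roll(X,-1,0)-X; a=np.angle(np.mean((e@[1,1j])**4/np.abs(e@[1,1j])**3))/4
    yaws=np.degrees(a)+45*np.arange(-4,8)
    print(X.mean(0).round(3),np.linalg.norm(e,axis=1).round(3),yaws[(yaws>45)&(yaws<140)].round(0))
# bin corners
for a in[(372,52),(458,430),(780,363)]: print(w(c,a[0]*.64,a[1]*.64,.028).round(3))
E
```

```text
[0.44  0.285] [0.023 0.025 0.022 0.025] [ 74. 119.]
[0.571 0.272] [0.024 0.025 0.025 0.024] [ 89. 134.]
[0.502 0.213] [0.025 0.026 0.025 0.025] [ 82. 127.]
[0.567 0.126] [0.024 0.024 0.025 0.024] [ 63. 108.]
[0.389 0.351 0.028]
[0.377 0.076 0.028]
[0.622 0.064 0.028]
```

```bash
cat >> h.py <<'E'
REF=[(.44,.285),(.571,.272),(.502,.213),(.567,.126)]
def balls(): # balls seen in the bin by the top camera
    c=cam("top"); h=cv2.cvtColor(c["img"],cv2.COLOR_BGR2HSV); m=(h[...,1]<60)&(h[...,2]>110)
    for ce,st in blobs(c,m,80):
        p=w(c,*ce,.045)
        if .38<p[0]<.63 and .06<p[1]<.35: print("ball?",p[:2].round(3),st[2:5])
E
python3 - <<'E'
from h import *
rows([.502,.213,.15],1.431);rows([.502,.213,.047],1.431);balls()
E
```

```text
tr [0.0534, 0.2546, 0.2457] tw [0.0013, -0.0016, -0.0417]
tr [0.0523, 0.2538, 0.4517] tw [0.0013, -0.0016, -0.0417]
ball? [0.569 0.27 ] [ 21  21 342]
ball? [0.565 0.125] [ 21  21 336]
ball? [0.5   0.211] [ 21  21 340]
ball? [0.426 0.12 ] [ 18  17 174]
```

```bash
python3 -m crank '[{"translation":[0.053,0.254,0.12],"twist":[0,0,-0.042],"fingers":0.7},{"translation":[0.053,0.254,0.2],"twist":[0,0,-0.042],"fingers":0.7},{"translation":[0.053,0.254,0.245],"twist":[0,0,-0.042],"fingers":0.7},{"translation":[0.053,0.254,0.35],"twist":[0,0,-0.042],"fingers":0.7},{"translation":[0.053,0.254,0.451],"twist":[0,0,-0.042],"fingers":0.7},{"translation":[0.053,0.254,0.451],"twist":[0,0,-0.042],"fingers":0.7},{"translation":[0.053,0.254,0.451],"twist":[0,0,-0.042],"fingers":-1},{"translation":[0.053,0.254,0.451],"twist":[0,0,-0.042],"fingers":-1},{"translation":[0.053,0.254,0.451],"twist":[0,0,-0.042],"fingers":-1},{"translation":[0.053,0.254,0.451],"twist":[0,0,-0.042],"fingers":-1}]' 50
python3 - <<'E'
from h import *
s=ctrl.get_state();p=s["eef_pos"]
rows([p[0],p[1],.22]);rows([.459,-.2235,.22],1.611)
E
```

```text
time: 10.62
eef_pos: [0.5033, 0.2091, 0.0447]
ee_rot: [3.139, -0.001, 1.429]
ft_force: [-1.6, -1.3, 6.3]
width: 0.0589
grasp_force: 56.7
tr [0.0005, 0.001, -0.3506] tw None
tr [-0.8686, 0.0358, -0.3517] tw [0.001, -0.0004, -0.058]
```

```bash
python3 -m crank '[{"translation":[0,0,-0.12],"twist":[0,0,0],"fingers":-1},{"translation":[0,0,-0.24],"twist":[0,0,0],"fingers":-1},{"translation":[-0.06,0,-0.35],"twist":[0,0,0],"fingers":-1},{"translation":[-0.16,0.006,-0.35],"twist":[0,0,-0.01],"fingers":-1},{"translation":[-0.26,0.01,-0.35],"twist":[0,0,-0.02],"fingers":-1},{"translation":[-0.36,0.014,-0.35],"twist":[0,0,-0.03],"fingers":-1},{"translation":[-0.46,0.018,-0.35],"twist":[0,0,-0.04],"fingers":-1},{"translation":[-0.56,0.022,-0.35],"twist":[0,0,-0.058],"fingers":-1},{"translation":[-0.66,0.026,-0.35],"twist":[0,0,-0.058],"fingers":-1},{"translation":[-0.76,0.03,-0.35],"twist":[0,0,-0.058],"fingers":-1},{"translation":[-0.868,0.036,-0.35],"twist":[0,0,-0.058],"fingers":-1},{"translation":[-0.868,0.036,-0.35],"twist":[0,0,-0.058],"fingers":-1}]'
python3 - <<'E'
from h import *
balls()
rows([.459,-.2235,.051],1.611)
c=cam("wrist");np.save("c.npy",c,allow_pickle=True)
cv2.imwrite("pics/wr4.png",cv2.resize(c["img"],(800,600),interpolation=cv2.INTER_CUBIC))
E
```

```text
time: 12.12
eef_pos: [0.4578, -0.2262, 0.2177]
ee_rot: [-3.141, 0.0, 1.606]
ft_force: [0.1, 1.5, -1.0]
width: 0.059
grasp_force: 55.9
ball? [0.569 0.27 ] [ 21  21 344]
ball? [0.565 0.125] [ 21  21 339]
ball? [0.44  0.284] [ 22  22 350]
ball? [0.426 0.12 ] [ 18  17 174]
tr [0.0018, 0.0018, 0.3334] tw [-0.0001, -0.0002, -0.0009]
```

View pics/wr4.png

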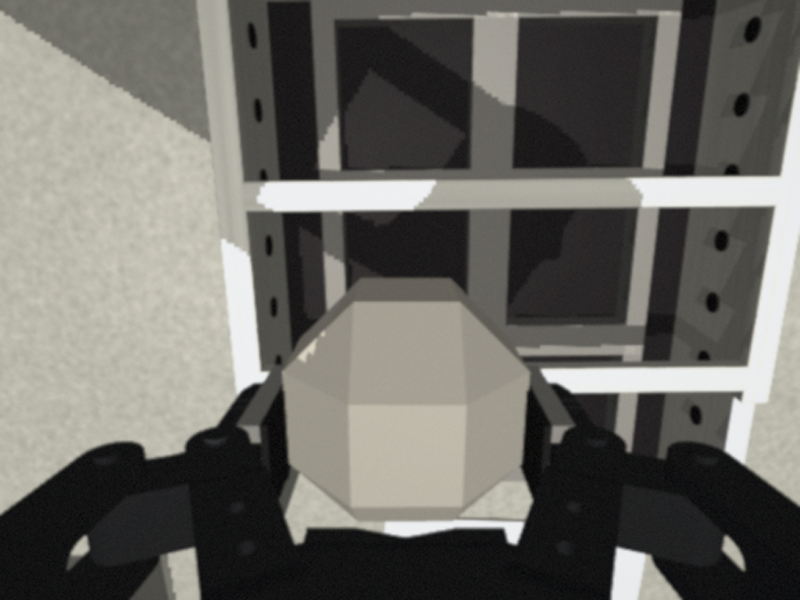

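```bash
python3 - <<'E'
from h import *
c=np.load("c.npy",allow_pickle=True).item()
R=np.array([[1,-.04],[.04,1]]);f=lambda a,z:R.T@(w(c,a[0]*.64,a[1]*.64,z)[:2]-[.509,-.2215])
for n,a,z in[("div x0",(494,90),.024),("div x0",(489,260),.024),("wall x94",(646,260),.024),("bar y48",(500,194),.086),("bar y-48",(650,380),.086),("bar y48 r",(700,192),.086),("bar y48 l",(300,194),.086)]: print(n,f(a,z).round(4))
E
```

```text
div x0 [1.000e-04 1.003e-01]
div x0 [0.0011 0.0034]
wall x94 [0.0967 0.0032]
bar y48 [-0.0051  0.0473]
bar y-48 [ 0.0773 -0.0481]
bar y48 r [0.0894 0.048 ]
bar y48 l [-0.0997  0.0475]
```

The magazine pose is confirmed within about 1 to 3 mm, and the ball is held square to the pads. Lowering it into well1.

```bash
python3 -m crank '[{"translation":[0.004,0.002,0.12],"twist":[0,0,0],"fingers":-1},{"translation":[0.004,0.002,0.22],"twist":[0,0,0],"fingers":-1},{"translation":[0.004,0.002,0.28],"twist":[0,0,0],"fingers":-1},{"translation":[0.004,0.002,0.331],"twist":[0,0,0],"fingers":-1},{"translation":[0.004,0.002,0.331],"twist":[0,0,0],"fingers":-1},{"translation":[0.004,0.002,0.331],"twist":[0,0,0],"fingers":0.65},{"translation":[0.004,0.002,0.331],"twist":[0,0,0],"fingers":0.65},{"translation":[0.004,0.002,0.331],"twist":[0,0,0],"fingers":0.65},{"translation":[0.004,0.002,0.22],"twist":[0,0,0],"fingers":0.65},{"translation":[0.004,0.002,0.12],"twist":[0,0,0],"fingers":0.65},{"translation":[0.004,0.002,0],"twist":[0,0,0],"fingers":0.65}]'
python3 - <<'E'
from h import *
rows([.568,.126,.15],np.radians(18));rows([.568,.126,.22],np.radians(108))
E
```

```text
time: 13.6
eef_pos: [0.4591, -0.2211, 0.2193]
ee_rot: [-3.141, -0.001, 1.611]
ft_force: [1.2, -0.5, 0.4]
width: 0.0705
grasp_force: 0.0
tr [0.6849, 0.2455, 0.1388] tw [-0.0003, -0.0, 0.4128]
tr [0.685, 0.2455, -0.0012] tw [-0.0002, -0.0002, -0.0872]
```

```bash
python3 -m crank '[{"translation":[0.1,0.035,0],"twist":[0,0,0.05],"fingers":0.7},{"translation":[0.2,0.07,0],"twist":[0,0,0.1],"fingers":0.7},{"translation":[0.3,0.105,0],"twist":[0,0,0.15],"fingers":0.7},{"translation":[0.4,0.14,0],"twist":[0,0,0.2],"fingers":0.7},{"translation":[0.5,0.175,0],"twist":[0,0,0.26],"fingers":0.7},{"translation":[0.6,0.21,0],"twist":[0,0,0.31],"fingers":0.7},{"translation":[0.685,0.2455,0],"twist":[0,0,0.36],"fingers":0.7},{"translation":[0.685,0.2455,0],"twist":[0,0,0.413],"fingers":0.7},{"translation":[0.685,0.2455,0],"twist":[0,0,0.413],"fingers":0.7}]'
cat >> h.py <<'E'
O=np.array([.509,-.2215]);RM=np.array([[1,-.04],[.04,1]])
def mags():
    c=cam("top"); h=cv2.cvtColor(c["img"],cv2.COLOR_BGR2HSV); out=[]
    for mx in(-.05,.05):
        for my in(-.096,0,.096):
            p=O+RM@[mx,my]; u,v=px(c,[*p,.06]).astype(int); q=h[v-5:v+6,u-5:u+6]; out.append((mx,my,int(q[...,2].mean()),int(q[...,1].mean())))
    print("mag",out)
E
python3 - <<'E'
from h import *
balls();mags();rows([.567,.126,.045],np.radians(18))
E
```

```text
time: 14.72
eef_pos: [0.5685, 0.1262, 0.218]
ee_rot: [3.142, -0.0, 0.316]
ft_force: [-0.1, 0.6, 0.4]
width: 0.0721
grasp_force: 0.0
mag [(-0.05, -0.096, 185, 10), (-0.05, 0, 189, 10), (-0.05, 0.096, 67, 18), (0.05, -0.096, 65, 18), (0.05, 0, 64, 16), (0.05, 0.096, 65, 18)]
tr [-0.0025, -0.0021, 0.3462] tw [0.0, -0.0001, 0.0007]
```

```bash
sed -i 's/def balls():/def balls(n="top"):/; s/c=cam("top"); h=cv2.cvtColor(c\["img"\],cv2.COLOR_BGR2HSV); m=/c=cam(n); h=cv2.cvtColor(c["img"],cv2.COLOR_BGR2HSV); m=/' h.py; python3 - <<'E'
from h import *
balls("wrist")
E
```

```text
ball? [0.572 0.271] [  75   76 4264]
ball? [0.545 0.145] [ 127  104 7194]
ball? [0.431 0.206] [12 11 95]
ball? [0.415 0.119] [  47   40 1157]
```

```bash
cat >> h.py <<'E'
def facets(vmin=150):
    c=cam("wrist"); h=cv2.cvtColor(c["img"],cv2.COLOR_BGR2HSV)
    for v in(vmin,180,215,235):
        for ce,st in blobs(c,(h[...,1]<60)&(h[...,2]>v),150):
            p=w(c,*ce,.065); print(v,"at",p[:2].round(3),st.tolist())
E
python3 - <<'E'
from h import *
facets()
E
```

```text
150 at [0.68  0.032] [193, 0, 319, 253, 26258]
150 at [0.576 0.263] [61, 84, 74, 76, 4175]
150 at [0.551 0.144] [164, 146, 128, 101, 6613]
150 at [ 0.573 -0.092] [468, 198, 44, 93, 1337]
150 at [ 0.602 -0.061] [462, 204, 31, 16, 276]
150 at [ 0.524 -0.066] [428, 281, 29, 18, 293]
150 at [0.462 0.009] [324, 290, 35, 61, 1109]
150 at [0.43 0.12] [195, 301, 47, 37, 992]
150 at [0.328 0.235] [64, 362, 25, 22, 293]
150 at [ 0.437 -0.1  ] [420, 362, 26, 22, 324]
180 at [0.68  0.032] [194, 0, 318, 252, 25412]
180 at [0.576 0.263] [61, 84, 74, 76, 4122]
180 at [0.562 0.124] [225, 164, 65, 47, 1950]
180 at [0.529 0.161] [177, 179, 56, 62, 2486]
180 at [ 0.573 -0.092] [468, 199, 44, 92, 1274]
180 at [0.462 0.009] [324, 292, 34, 58, 1003]
180 at [0.328 0.236] [65, 363, 22, 21, 237]
180 at [ 0.437 -0.099] [421, 362, 23, 22, 288]
215 at [0.576 0.264] [61, 84, 73, 76, 3921]
215 at [0.558 0.121] [226, 177, 62, 34, 1172]
215 at [0.525 0.159] [184, 191, 49, 49, 1546]
215 at [ 0.574 -0.092] [469, 200, 43, 90, 1171]
215 at [ 0.437 -0.099] [422, 363, 22, 21, 258]
235 at [0.579 0.263] [66, 95, 66, 50, 1807]
235 at [0.56  0.116] [244, 184, 40, 27, 451]
235 at [0.524 0.159] [185, 193, 46, 47, 1333]
235 at [ 0.574 -0.092] [470, 202, 42, 87, 1015]
235 at [ 0.436 -0.099] [423, 364, 19, 20, 200]
```

```bash
python3 - <<'E'
from h import *
c=cam("wrist");np.save("c.npy",c,allow_pickle=True)
cv2.imwrite("pics/wr5.png",cv2.resize(c["img"],(800,600),interpolation=cv2.INTER_CUBIC))
E
```

```text
(no output)
```

View pics/wr5.png

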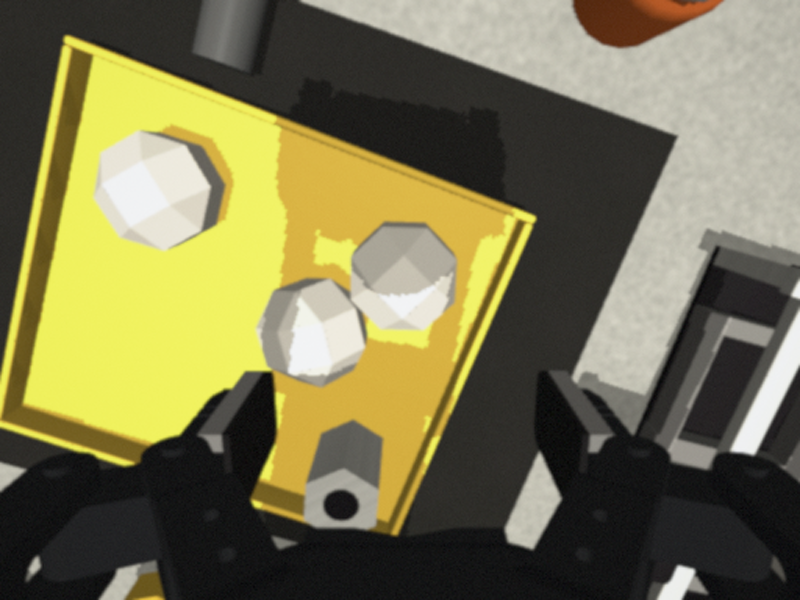

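```bash
python3 - <<'E'
from h import *
c=np.load("c.npy",allow_pickle=True).item()
cv2.imwrite("pics/cr.png",cv2.resize(c["img"][130:258,155:305],(700,597),interpolation=cv2.INTER_CUBIC))
E
```

```text
(no output)
```

View pics/cr.png

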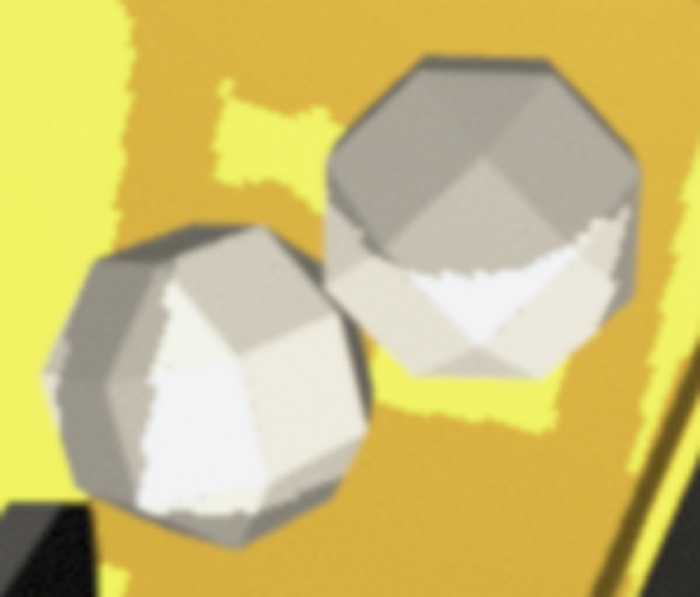

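```bash
python3 - <<'E'
from h import *
c=np.load("c.npy",allow_pickle=True).item(); C=[]
for q in([(480,157),(575,248),(478,345),(385,255)],[(240,355),(266,475),(137,508),(108,385)]):
    X=np.array([w(c,155+a/4.667-.4,130+b/4.667-.4,.065)[:2] for a,b in q])
    e=np.roll(X,-1,0)-X; z=e@[1,1j]; a=np.angle(np.mean(z**4/np.abs(z)**3))/4
    C.append(X.mean(0));print(X.mean(0).round(3),np.linalg.norm(e,axis=1).round(3),(np.degrees(a)+45*np.arange(-4,6)).round(0))
d=C[1]-C[0];print(np.linalg.norm(d),np.degrees(np.arctan2(d[1],d[0])))
E
```

```text
[0.567 0.126] [0.024 0.025 0.024 0.025] [-206. -161. -116.  -71.  -26.   19.   64.  109.  154.  199.]
[0.518 0.167] [0.024 0.025 0.025 0.025] [-150. -105.  -60.  -15.   30.   75.  120.  165.  210.  255.]
0.0640557253804276 140.35938805972725
```

```bash
python3 - <<'E'
from h import *
rows([.518,.167,.15],np.radians(120))
E
```

```text
tr [-0.0702, -0.1106, 0.136] tw [0.0001, -0.0001, -0.5666]
```

```bash
python3 -m crank '[{"translation":[-0.07,-0.11,0],"twist":[0,0,-0.055],"fingers":0.7},{"translation":[-0.07,-0.11,0.03],"twist":[0,0,-0.11],"fingers":0.7},{"translation":[-0.07,-0.11,0.06],"twist":[0,0,-0.17],"fingers":0.7},{"translation":[-0.07,-0.11,0.09],"twist":[0,0,-0.22],"fingers":0.7},{"translation":[-0.07,-0.11,0.1],"twist":[0,0,-0.28],"fingers":0.7},{"translation":[-0.07,-0.11,0.11],"twist":[0,0,-0.34],"fingers":0.7},{"translation":[-0.07,-0.11,0.12],"twist":[0,0,-0.4],"fingers":0.7},{"translation":[-0.07,-0.11,0.136],"twist":[0,0,-0.45],"fingers":0.7},{"translation":[-0.07,-0.11,0.136],"twist":[0,0,-0.51],"fingers":0.7},{"translation":[-0.07,-0.11,0.136],"twist":[0,0,-0.5666],"fingers":0.7},{"translation":[-0.07,-0.11,0.136],"twist":[0,0,-0.5666],"fingers":0.7},{"translation":[-0.07,-0.11,0.136],"twist":[0,0,-0.5666],"fingers":0.7}]'
python3 - <<'E'
from h import *
rows([.518,.167,.045],np.radians(120))
E
```

```text
time: 16.48
eef_pos: [0.5183, 0.1671, 0.1499]
ee_rot: [3.141, -0.0, 2.09]
ft_force: [-0.0, 0.6, 0.0]
width: 0.0725
grasp_force: 0.0
tr [0.0, -0.0006, 0.2099] tw [0.0001, -0.0, -0.0013]
```

```bash
python3 -m crank '[{"translation":[0,0,0.1],"twist":[0,0,0],"fingers":0.7},{"translation":[0,0,0.17],"twist":[0,0,0],"fingers":0.7},{"translation":[0,0,0.208],"twist":[0,0,0],"fingers":0.7},{"translation":[0,0,0.208],"twist":[0,0,0],"fingers":0.7},{"translation":[0,0,0.208],"twist":[0,0,0],"fingers":-1},{"translation":[0,0,0.208],"twist":[0,0,0],"fingers":-1},{"translation":[0,0,0.208],"twist":[0,0,0],"fingers":-1},{"translation":[0,0,0.208],"twist":[0,0,0],"fingers":-1},{"translation":[0,0,0.1],"twist":[0,0,0],"fingers":-1},{"translation":[0,0,0],"twist":[0,0,0],"fingers":-1},{"translation":[0,0,-0.14],"twist":[0,0,0],"fingers":-1},{"translation":[0,0,-0.14],"twist":[0,0,0],"fingers":-1}]' 50
python3 - <<'E'
from h import *
rows([.455,-.1275,.22],1.611);rows([.559,-.2195,.22],1.611)
E
```

```text
time: 17.98
eef_pos: [0.5199, 0.1678, 0.2259]
ee_rot: [3.132, 0.003, 2.093]
ft_force: [0.1, -0.2, -0.6]
width: 0.0591
grasp_force: 54.9
tr [-0.4469, -0.4074, 0.0089] tw [0.0033, 0.0001, 0.1536]
tr [-0.7102, -0.319, 0.0105] tw [0.0033, 0.0001, 0.1536]
```

```bash
python3 -m crank '[{"translation":[-0.09,-0.04,0.01],"twist":[0,0,0.04],"fingers":-1},{"translation":[-0.18,-0.08,0.01],"twist":[0,0,0.08],"fingers":-1},{"translation":[-0.27,-0.12,0.01],"twist":[0,0,0.12],"fingers":-1},{"translation":[-0.36,-0.16,0.01],"twist":[0,0,0.154],"fingers":-1},{"translation":[-0.45,-0.2,0.01],"twist":[0,0,0.154],"fingers":-1},{"translation":[-0.54,-0.24,0.01],"twist":[0,0,0.154],"fingers":-1},{"translation":[-0.63,-0.28,0.01],"twist":[0,0,0.154],"fingers":-1},{"translation":[-0.71,-0.319,0.01],"twist":[0,0,0.154],"fingers":-1},{"translation":[-0.71,-0.319,0.01],"twist":[0,0,0.154],"fingers":-1},{"translation":[-0.71,-0.319,0.01],"twist":[0,0,0.154],"fingers":-1}]'
python3 - <<'E'
from h import *
balls();mags();rows([.559,-.2195,.05],1.611)
E
```

```text
time: 19.23
eef_pos: [0.5569, -0.2194, 0.2137]
ee_rot: [-3.14, -0.001, 1.61]
ft_force: [0.0, -0.2, -1.9]
width: 0.0592
grasp_force: 54.8
ball? [0.569 0.27 ] [ 21  21 343]
ball? [0.565 0.125] [ 22  21 338]
ball? [0.426 0.12 ] [ 18  17 173]
mag [(-0.05, -0.096, 167, 45), (-0.05, 0, 171, 49), (-0.05, 0.096, 55, 33), (0.05, -0.096, 83, 41), (0.05, 0, 155, 36), (0.05, 0.096, 59, 26)]
tr [-0.0019, 0.0036, 0.3288] tw [-0.0002, -0.0002, 0.0]
```

```bash
python3 -m crank '[{"translation":[0,0.003,0.12],"twist":[0,0,0],"fingers":-1},{"translation":[0,0.003,0.22],"twist":[0,0,0],"fingers":-1},{"translation":[0,0.003,0.28],"twist":[0,0,0],"fingers":-1},{"translation":[0,0.003,0.325],"twist":[0,0,0],"fingers":-1},{"translation":[0,0.003,0.325],"twist":[0,0,0],"fingers":-1},{"translation":[0,0.003,0.325],"twist":[0,0,0],"fingers":0.65},{"translation":[0,0.003,0.325],"twist":[0,0,0],"fingers":0.65},{"translation":[0,0.003,0.325],"twist":[0,0,0],"fingers":0.65},{"translation":[0,0.003,0.22],"twist":[0,0,0],"fingers":0.65},{"translation":[0,0.003,0.12],"twist":[0,0,0],"fingers":0.65},{"translation":[0,0.003,0],"twist":[0,0,0],"fingers":0.65}]'
python3 - <<'E'
from h import *
rows([.567,.126,.22],np.radians(19))
E
```

```text
time: 20.7
eef_pos: [0.5582, -0.2196, 0.2159]
ee_rot: [-3.141, -0.001, 1.61]
ft_force: [0.9, -1.1, 0.6]
width: 0.0702
grasp_force: 0.0
tr [0.6901, 0.0443, -0.0077] tw [-0.0004, 0.0, 0.4068]
```

```bash
python3 -m crank '[{"translation":[0.1,0.007,0],"twist":[0,0,0.05],"fingers":0.7},{"translation":[0.2,0.014,0],"twist":[0,0,0.1],"fingers":0.7},{"translation":[0.3,0.02,0],"twist":[0,0,0.15],"fingers":0.7},{"translation":[0.4,0.026,0],"twist":[0,0,0.2],"fingers":0.7},{"translation":[0.5,0.033,0],"twist":[0,0,0.25],"fingers":0.7},{"translation":[0.6,0.04,0],"twist":[0,0,0.3],"fingers":0.7},{"translation":[0.69,0.044,0],"twist":[0,0,0.36],"fingers":0.7},{"translation":[0.69,0.044,0],"twist":[0,0,0.407],"fingers":0.7},{"translation":[0.69,0.044,0],"twist":[0,0,0.407],"fingers":0.7},{"translation":[0.69,0.044,0],"twist":[0,0,0.407],"fingers":0.7}]'
python3 - <<'E'
from h import *
mags();balls("wrist");rows([.567,.126,.045],np.radians(19))
E
```

```text
time: 21.95
eef_pos: [0.5674, 0.1253, 0.215]
ee_rot: [-3.142, -0.0, 0.333]
ft_force: [0.4, 0.4, 0.3]
width: 0.0727
grasp_force: 0.0
mag [(-0.05, -0.096, 184, 10), (-0.05, 0, 188, 10), (-0.05, 0.096, 67, 18), (0.05, -0.096, 67, 17), (0.05, 0, 186, 9), (0.05, 0.096, 65, 18)]
ball? [0.572 0.271] [  77   78 4392]
ball? [0.569 0.126] [  68   69 3753]
ball? [0.431 0.203] [12 11 95]
ball? [0.416 0.119] [  48   39 1149]
tr [-0.0003, -0.0018, 0.3399] tw [-0.0, -0.0001, 0.0001]
```

```bash
python3 -m crank '[{"translation":[0,-0.001,0.12],"twist":[0,0,0],"fingers":0.7},{"translation":[0,-0.001,0.22],"twist":[0,0,0],"fingers":0.7},{"translation":[0,-0.001,0.3],"twist":[0,0,0],"fingers":0.7},{"translation":[0,-0.001,0.337],"twist":[0,0,0],"fingers":0.7},{"translation":[0,-0.001,0.337],"twist":[0,0,0],"fingers":0.7},{"translation":[0,-0.001,0.337],"twist":[0,0,0],"fingers":-1},{"translation":[0,-0.001,0.337],"twist":[0,0,0],"fingers":-1},{"translation":[0,-0.001,0.337],"twist":[0,0,0],"fingers":-1},{"translation":[0,-0.001,0.337],"twist":[0,0,0],"fingers":-1},{"translation":[0,-0.001,0.22],"twist":[0,0,0],"fingers":-1},{"translation":[0,-0.001,0.1],"twist":[0,0,0],"fingers":-1},{"translation":[0,-0.001,0],"twist":[0,0,0],"fingers":-1}]'
python3 - <<'E'
from h import *
rows([.455,-.1275,.22],1.611)
E
```

```text
time: 23.55
eef_pos: [0.5672, 0.1263, 0.2181]
ee_rot: [3.141, -0.003, 0.331]
ft_force: [0.8, 0.6, -0.3]
width: 0.0587
grasp_force: 54.1
tr [-0.3772, 0.407, -0.0046] tw [0.0006, -0.0006, -0.4074]
```

```bash
python3 -m crank '[{"translation":[-0.06,0.065,0],"twist":[0,0,-0.05],"fingers":-1},{"translation":[-0.12,0.13,0],"twist":[0,0,-0.1],"fingers":-1},{"translation":[-0.18,0.195,0],"twist":[0,0,-0.15],"fingers":-1},{"translation":[-0.24,0.26,0],"twist":[0,0,-0.2],"fingers":-1},{"translation":[-0.3,0.32,0],"twist":[0,0,-0.25],"fingers":-1},{"translation":[-0.36,0.385,0],"twist":[0,0,-0.3],"fingers":-1},{"translation":[-0.377,0.407,0],"twist":[0,0,-0.35],"fingers":-1},{"translation":[-0.377,0.407,0],"twist":[0,0,-0.407],"fingers":-1},{"translation":[-0.377,0.407,0],"twist":[0,0,-0.407],"fingers":-1},{"translation":[-0.377,0.407,0],"twist":[0,0,-0.407],"fingers":-1}]'
python3 - <<'E'
from h import *
balls();rows([.455,-.1275,.05],1.611)
E
```

```text
time: 24.8
eef_pos: [0.4551, -0.1273, 0.215]
ee_rot: [3.141, -0.0, 1.607]
ft_force: [0.2, -0.3, -1.2]
width: 0.0591
grasp_force: 54.1
ball? [0.569 0.27 ] [ 21  21 343]
ball? [0.426 0.12 ] [ 18  17 173]
tr [-0.0005, -0.0003, 0.3299] tw [0.0001, 0.0, -0.0011]
```

```bash
python3 -m crank '[{"translation":[0,0,0.12],"twist":[0,0,0],"fingers":-1},{"translation":[0,0,0.22],"twist":[0,0,0],"fingers":-1},{"translation":[0,0,0.28],"twist":[0,0,0],"fingers":-1},{"translation":[0,0,0.327],"twist":[0,0,0],"fingers":-1},{"translation":[0,0,0.327],"twist":[0,0,0],"fingers":-1},{"translation":[0,0,0.327],"twist":[0,0,0],"fingers":0.65},{"translation":[0,0,0.327],"twist":[0,0,0],"fingers":0.65},{"translation":[0,0,0.327],"twist":[0,0,0],"fingers":0.65},{"translation":[0,0,0.22],"twist":[0,0,0],"fingers":0.65},{"translation":[0,0,0.12],"twist":[0,0,0],"fingers":0.65},{"translation":[0,0,0],"twist":[0,0,0],"fingers":0.65}]'
python3 - <<'E'
from h import *
rows([.571,.272,.22],np.radians(134))
E
```

```text
time: 26.22
eef_pos: [0.4545, -0.1273, 0.2161]
ee_rot: [-3.141, -0.001, 1.609]
ft_force: [1.8, -0.8, -0.4]
width: 0.0705
grasp_force: 0.0
tr [0.789, 0.2638, -0.0077] tw [-0.0002, -0.0003, -0.2321]
```

```bash
python3 -m crank '[{"translation":[0.1,0.033,0],"twist":[0,0,-0.04],"fingers":0.7},{"translation":[0.2,0.066,0],"twist":[0,0,-0.08],"fingers":0.7},{"translation":[0.3,0.1,0],"twist":[0,0,-0.12],"fingers":0.7},{"translation":[0.4,0.133,0],"twist":[0,0,-0.16],"fingers":0.7},{"translation":[0.5,0.166,0],"twist":[0,0,-0.2],"fingers":0.7},{"translation":[0.6,0.2,0],"twist":[0,0,-0.232],"fingers":0.7},{"translation":[0.7,0.233,0],"twist":[0,0,-0.232],"fingers":0.7},{"translation":[0.789,0.264,0],"twist":[0,0,-0.232],"fingers":0.7},{"translation":[0.789,0.264,0],"twist":[0,0,-0.232],"fingers":0.7},{"translation":[0.789,0.264,0],"twist":[0,0,-0.232],"fingers":0.7}]'
python3 - <<'E'
from h import *
mags();balls("wrist");rows([.571,.272,.045],np.radians(134))
E
```

```text
time: 27.48
eef_pos: [0.5715, 0.2715, 0.2147]
ee_rot: [-3.141, 0.0, 2.338]
ft_force: [-0.6, 0.2, -0.4]
width: 0.0725
grasp_force: 0.0
mag [(-0.05, -0.096, 183, 10), (-0.05, 0, 187, 10), (-0.05, 0.096, 185, 11), (0.05, -0.096, 66, 17), (0.05, 0, 185, 9), (0.05, 0.096, 66, 19)]
ball? [0.57  0.272] [  68   69 3766]
ball? [0.426 0.111] [  38   58 1283]
ball? [0.56  0.113] [12 11 95]
tr [0.0028, 0.0006, 0.3405] tw [0.0001, 0.0001, -0.0005]
```

```bash
python3 -m crank '[{"translation":[0,0,0.12],"twist":[0,0,0],"fingers":0.7},{"translation":[0,0,0.22],"twist":[0,0,0],"fingers":0.7},{"translation":[0,0,0.3],"twist":[0,0,0],"fingers":0.7},{"translation":[0,0,0.337],"twist":[0,0,0],"fingers":0.7},{"translation":[0,0,0.337],"twist":[0,0,0],"fingers":0.7},{"translation":[0,0,0.337],"twist":[0,0,0],"fingers":-1},{"translation":[0,0,0.337],"twist":[0,0,0],"fingers":-1},{"translation":[0,0,0.337],"twist":[0,0,0],"fingers":-1},{"translation":[0,0,0.337],"twist":[0,0,0],"fingers":-1},{"translation":[0,0,0.22],"twist":[0,0,0],"fingers":-1},{"translation":[0,0,0.1],"twist":[0,0,0],"fingers":-1},{"translation":[0,0,0],"twist":[0,0,0],"fingers":-1}]'
python3 - <<'E'
from h import *
rows([.555,-.1235,.22],1.611)
E
```

```text
time: 29.08
eef_pos: [0.5717, 0.272, 0.2182]
ee_rot: [3.139, 0.001, 2.339]
ft_force: [1.4, 0.7, -0.8]
width: 0.0586
grasp_force: 55.0
tr [-0.5458, -0.5733, -0.0045] tw [0.0009, -0.0, 0.2316]
```

```bash
python3 -m crank '[{"translation":[-0.068,-0.072,0],"twist":[0,0,0.03],"fingers":-1},{"translation":[-0.136,-0.143,0],"twist":[0,0,0.07],"fingers":-1},{"translation":[-0.205,-0.215,0],"twist":[0,0,0.11],"fingers":-1},{"translation":[-0.273,-0.287,0],"twist":[0,0,0.15],"fingers":-1},{"translation":[-0.341,-0.358,0],"twist":[0,0,0.19],"fingers":-1},{"translation":[-0.41,-0.43,0],"twist":[0,0,0.232],"fingers":-1},{"translation":[-0.478,-0.502,0],"twist":[0,0,0.232],"fingers":-1},{"translation":[-0.546,-0.573,0],"twist":[0,0,0.232],"fingers":-1},{"translation":[-0.546,-0.573,0],"twist":[0,0,0.232],"fingers":-1},{"translation":[-0.546,-0.573,0],"twist":[0,0,0.232],"fingers":-1}]'
python3 - <<'E'
from h import *
balls();rows([.555,-.1235,.05],1.611)
E
```

```text
time: 30.32
eef_pos: [0.5551, -0.1232, 0.215]
ee_rot: [3.141, -0.0, 1.61]
ft_force: [-0.2, 0.9, -1.0]
width: 0.059
grasp_force: 55.0
ball? [0.426 0.12 ] [ 18  17 173]
tr [-0.0018, -0.0005, 0.33] tw [0.0001, -0.0001, -0.0001]
```

```bash
python3 -m crank '[{"translation":[0,0,0.12],"twist":[0,0,0],"fingers":-1},{"translation":[0,0,0.22],"twist":[0,0,0],"fingers":-1},{"translation":[0,0,0.28],"twist":[0,0,0],"fingers":-1},{"translation":[0,0,0.327],"twist":[0,0,0],"fingers":-1},{"translation":[0,0,0.327],"twist":[0,0,0],"fingers":-1},{"translation":[0,0,0.327],"twist":[0,0,0],"fingers":0.65},{"translation":[0,0,0.327],"twist":[0,0,0],"fingers":0.65},{"translation":[0,0,0.327],"twist":[0,0,0],"fingers":0.65},{"translation":[0,0,0.22],"twist":[0,0,0],"fingers":0.65},{"translation":[0,0,0.12],"twist":[0,0,0],"fingers":0.65},{"translation":[0,0,0],"twist":[0,0,0],"fingers":0.65}]'
python3 - <<'E'
from h import *
rows([.4995,-.0305,.22],.04+np.pi)
E
```

```text
time: 31.75
eef_pos: [0.5545, -0.1234, 0.2159]
ee_rot: [-3.14, -0.001, 1.61]
ft_force: [0.8, -0.5, 0.1]
width: 0.0709
grasp_force: 0.0
tr [0.19, -0.1028, -0.008] tw [-0.0002, -0.0004, -0.5004]
```

```bash
python3 -m crank '[{"translation":[0.1,-0.05,-0.04],"twist":[0,0,-0.055],"fingers":0.1},{"translation":[0.19,-0.103,-0.04],"twist":[0,0,-0.11],"fingers":0.1},{"translation":[0.19,-0.103,-0.04],"twist":[0,0,-0.17],"fingers":0.1},{"translation":[0.19,-0.103,-0.04],"twist":[0,0,-0.22],"fingers":0.1},{"translation":[0.19,-0.103,-0.04],"twist":[0,0,-0.28],"fingers":0.1},{"translation":[0.19,-0.103,-0.04],"twist":[0,0,-0.34],"fingers":0.1},{"translation":[0.19,-0.103,-0.04],"twist":[0,0,-0.39],"fingers":0.1},{"translation":[0.19,-0.103,-0.04],"twist":[0,0,-0.45],"fingers":0.1},{"translation":[0.19,-0.103,-0.04],"twist":[0,0,-0.5],"fingers":0.1},{"translation":[0.19,-0.103,-0.04],"twist":[0,0,-0.5],"fingers":0.1},{"translation":[0.19,-0.103,-0.04],"twist":[0,0,-0.5],"fingers":0.1}]'
python3 - <<'E'
from h import *
mags();rows([.4995,-.030,.117],.04+np.pi)
c=cam("wrist");a=cv2.resize(c["img"],(400,300));s=cam("scene")["img"][150:270,80:260]
cv2.imwrite("pics/chk.png",np.hstack([a,cv2.resize(s,(400,300),interpolation=cv2.INTER_CUBIC)]))
E
```

```text
time: 33.12
eef_pos: [0.4999, -0.0306, 0.2349]
ee_rot: [3.142, 0.0, -3.106]
ft_force: [-0.1, 0.3, 0.1]
width: 0.047
grasp_force: 0.0
mag [(-0.05, -0.096, 180, 10), (-0.05, 0, 185, 10), (-0.05, 0.096, 185, 23), (0.05, -0.096, 65, 19), (0.05, 0, 183, 9), (0.05, 0.096, 172, 45)]
tr [0.0008, 0.0013, 0.2357] tw [0.0, 0.0001, -0.0012]
```

View pics/chk.png

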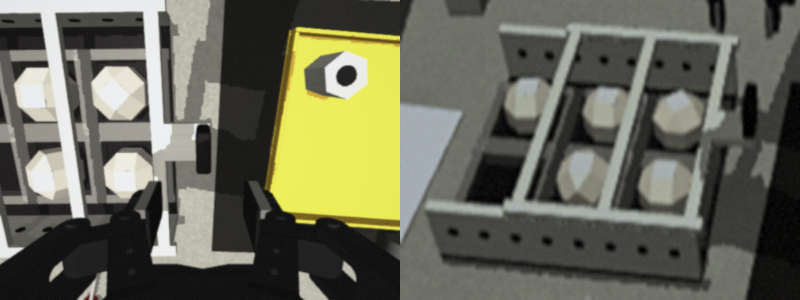

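All five balls sit down in wells 0, 1, 2, 4 and 5, the spacer stands in the bin, and the tab is centred between the fingers. I'll grip it and close the comb.

```bash
python3 -m crank '[{"translation":[0,0.001,0.12],"twist":[0,0,0],"fingers":0.1},{"translation":[0,0.001,0.232],"twist":[0,0,0],"fingers":0.1},{"translation":[0,0.001,0.232],"twist":[0,0,0],"fingers":0.1},{"translation":[0,0.001,0.232],"twist":[0,0,0],"fingers":-1},{"translation":[0,0.001,0.232],"twist":[0,0,0],"fingers":-1},{"translation":[0,0.001,0.232],"twist":[0,0,0],"fingers":-1},{"translation":[0,0.001,0.232],"twist":[0,0,0],"fingers":-1}]' 30 && python3 -m crank '[{"translation":[0,-0.025,0],"twist":[0,0,0],"fingers":-1},{"translation":[0,-0.05,0],"twist":[0,0,0],"fingers":-1},{"translation":[0,-0.075,0],"twist":[0,0,0],"fingers":-1},{"translation":[0,-0.09,0],"twist":[0,0,0],"fingers":-1},{"translation":[0,-0.096,0],"twist":[0,0,0],"fingers":-1},{"translation":[0,-0.096,0],"twist":[0,0,0],"fingers":-1}]'
```

```text
time: 34.15
eef_pos: [0.5015, -0.0303, 0.1221]
ee_rot: [-3.141, 0.006, -3.102]
ft_force: [-1.1, 0.3, 7.6]
width: 0.0133
grasp_force: 31.8
time: 34.9
eef_pos: [0.5038, -0.0779, 0.1221]
ee_rot: [-3.141, 0.007, -3.102]
ft_force: [1.9, 3.2, 5.6]
width: 0.0134
grasp_force: 31.6
```

Now at -0.0779 with no blocking. I'll push lightly to find the stop.

```bash
python3 -m crank '[{"translation":[0,-0.004,0],"twist":[0,0,0],"fingers":-1},{"translation":[0,-0.006,0],"twist":[0,0,0],"fingers":-1},{"translation":[0,-0.006,0],"twist":[0,0,0],"fingers":-1}]'
```

```text
time: 35.28
eef_pos: [0.5038, -0.0781, 0.1221]
ee_rot: [3.137, 0.006, -3.1]
ft_force: [1.0, 16.8, 8.0]
width: 0.0135
grasp_force: 32.2
```

```bash
python3 -m crank '[{"translation":[0,0.002,0],"twist":[0,0,0],"fingers":-1},{"translation":[0,0.002,0],"twist":[0,0,0],"fingers":0.1},{"translation":[0,0.002,0],"twist":[0,0,0],"fingers":0.1},{"translation":[0,0.002,0],"twist":[0,0,0],"fingers":0.1},{"translation":[0,0.002,-0.12],"twist":[0,0,0],"fingers":0.1},{"translation":[0,0.002,-0.24],"twist":[0,0,0],"fingers":0.1},{"translation":[0,0.11,-0.26],"twist":[0,0,0],"fingers":0.1},{"translation":[0,0.22,-0.26],"twist":[0,0,0],"fingers":0.1},{"translation":[0,0.33,-0.26],"twist":[0,0,0],"fingers":0.1},{"translation":[0,0.44,-0.26],"twist":[0,0,0],"fingers":0.1},{"translation":[0,0.44,-0.26],"twist":[0,0,0],"fingers":0.1}]'
python3 - <<'E'
from h import *
a=cam("top")["img"][80:260,100:410];s=cam("scene")["img"][150:270,80:260]
cv2.imwrite("pics/fin.png",np.hstack([cv2.resize(a,(430,250)),cv2.resize(s,(370,250),interpolation=cv2.INTER_CUBIC)]))
E
```

```text
time: 36.65
eef_pos: [0.4927, 0.1416, 0.2486]
ee_rot: [3.141, -0.0, -3.098]
ft_force: [-0.1, -0.2, 0.3]
width: 0.0467
grasp_force: 0.0
```

View pics/fin.png

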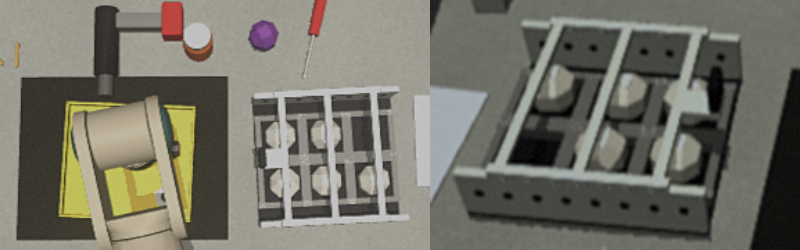

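The comb is closed over the balls and the bystanders are undisturbed. I'll check the bar positions numerically, then hand in.

```bash
python3 - <<'E'
from h import *
c=cam("top");g=cv2.cvtColor(c["img"],cv2.COLOR_BGR2GRAY).astype(np.float32)
ys=np.arange(-.13,.13,.001)
for mx in(.112,-.112,.0):
    P=np.array([px(c,[*(O+RM@[mx,y]),.086]) for y in ys],np.float32)
    v=cv2.remap(g,P[:,:1].copy(),P[:,1:].copy(),cv2.INTER_LINEAR).ravel()
    print(mx,[round(float((ys[k]*(v[k]-100).clip(0)).sum()/(v[k]-100).clip(0).sum()),4) for k in(abs(ys-b)<.02 for b in(-.096,0,.096))])
E
```

```text
0.112 [-0.0958, -0.0001, 0.0957]
-0.112 [-0.0974, -0.0018, 0.0942]
0.0 [-0.1002, -0.0047, 0.0979]
```

```bash
python3 -c "
from station import ctrl
print(ctrl.sign_off())"
```

```text
the job is handed in; nothing more can be done
None
```

The job is handed in: the spacer stands in the bin, all four bin balls and the original one sit in wells 0, 1, 2, 4 and 5, and the comb is fully closed over them with the jar, screwdriver and drill undisturbed.

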